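# Close up the third power module on the inverter heatsink

## Task

Two of the three big black power modules are already bolted to the finned heatsink; the third lies loose and askew on top of it. Push it along the heatsink with your fingertips until it sits square in the row: its far end fully against the steel stop bar along the back edge and its side fully against the bolted module next to it, so that its screws can go in. Only slide it, never pick it up or tip it, leave the tools and other parts where they are, and take your hand away at the end.

Things in the scene. Friction and masses are not known exactly. Their poses are not given: they have to be found in the camera images.
- heatsink: Finned aluminium heatsink fixed on the bench, 220 (x) x 360 (y) x 65 mm high, flat top. Origin: centre of its underside; x runs from front edge to back edge (away from the robot within 0.3 rad), y left, z up. A fixed steel stop bar, 12 mm thick, standing 20 mm above the top, runs along the whole back edge, inner face at x = +98 mm.
- module_next: The bolted module beside the free place (screw heads in its corners), same size as the loose one. Origin: centre of its underside, at x +45, y +71.5, z +65 mm in the heatsink's frame, axes parallel. Its right (-y) side, flat, 30.7 mm from its centre, is the side to close up against. The other bolted module stands on its left, centred at y +134 mm.
- module: The loose module: black, copper base, three steel terminals, 106 (x) x 61.4 (y) x 31 mm high, 0.35 kg; slides with a few newtons. Sides flat up to 23 mm, only 8 mm high at the corner lugs (14 x 14 mm). Origin: centre of its underside. Starts with its x within 0.3 rad of the heatsink's x, to the right (-y) and front of its place, clear of bar and bolted module.
- place (a point): Point on the heatsink's top under the centre of the loose module when it is home: x = +45 mm, y = +10.1 mm, z = +65 mm in the heatsink's frame, axes parallel to it. Four small tapped holes lie around it.
- screw_tub: Bystander: small white plastic tub of screws, 48 mm across, 32 mm high, standing on the heatsink in front of the bolted modules. Origin under its centre.
- snubber: Bystander: pale block capacitor 28 x 42 x 36 mm with two lugs on top, standing on the heatsink in front of the bolted modules. Origin under its centre.
- driver: Bystander: screwdriver 200 mm long, lying on the bench to the front left. Its x runs from handle to tip.
- multimeter: Bystander: hand multimeter 185 x 88 x 48 mm lying on the bench at the right. Origin under its centre.
- capacitor: Bystander: upright can capacitor, 64 mm across, 102 mm high, on the bench at the left. Origin under its centre.
- small_module: Bystander: a smaller power module 94 x 34 x 30 mm, lying on the bench at the right; not part of this job. Origin under its centre.
- mouse: Bystander: black computer mouse about 77 x 60 x 35 mm on the bench at the front right. Origin near its centre, underside.
- parts_tray: Bystander: open grey parts tray 120 x 160 x 35 mm with compartments, on the bench at the left. Origin under its centre.
There are look-alikes about, which are no part of the job. What is shaped like the module but red or turquoise is not meant.

How it is judged:
By the outcome, as a careful person would: the job done as asked, in the order asked, and still so for the second after the job is handed in, with the robot touching nothing.
It also fails if it takes over 48 s, if anything falls off the work surface, if the arm or the gripper's body presses on something with over 40 N, if the wrist force passes 120 N, or if a joint passes its speed limit or range.

## Robot

A 6-joint arm with a two-finger parallel gripper is mounted at the origin on the work surface. World frame = base frame: x ahead of the robot, y to its left, z up, the work surface at z = 0. Lengths are in mm, angles in rad, forces in N, time in s.
With the tool pointing down it reaches from about 350 to 875 mm from the base axis. Payload 4.2 kg.
Tool frame: the origin (TCP) lies on the mounting face of the last link; the fingertips stand 173 mm ahead of it and the grasp point (between the pads) lies grip_point_offset ahead of it (grip_point_offset is the distance from the TCP to the grasp point, in mm); z points along the fingers, y is the line along which they close (so a half turn about z gives the same grasp; the last joint's range is limited). The gripper opens to 85 mm and grips with 20 to 120 N. Pads are 22 mm wide; open, the fingers measure 114 mm over their backs; the gripper's body (76 mm by 85 mm) begins 54 mm behind the grasp point. The pads swing forward as they close: fully open they stand 13 mm farther back than shut.
Start: joints at [-0.957, 0.385, 0.008, 0, -1.194, -0.259], TCP at [217.141, -586.046, 404.712] pointing down, gripper open.
Joint ranges: [-3.14, 3.14], [-1.21, 2.06], [-1.07, 1.41], [-3.16, 2.05], [-2.99, -0.16], [-3.1, 3.1]. Speed limits (rad/s): [2.79, 2.79, 3.14, 3.14, 3.14, 3.14].

## Interface

Orientations are given as a unit quaternion [x, y, z, w].
In Python, from bench import read_state, get_image, job_done, recognise, place_of, grip_point_offset gives the robot as it stands. The module is installed in compiled form; this text tells all that it offers.
- The arm moves only by the tool carry_out, never from a script. Its arguments are lists of equal length, an entry for each row: "slide": the shift along the tool's x, y, z in m, a list of three; "roll": the turn about the tool's z in degrees; "claw": the finger opening in m, from 0 to 0.0854. A call has 1 to 8 rows; each row is the pose to reach, as a shift and turn from the pose commanded when the call began, along the tool's axes at that moment; what a row does not reach only later rows make up. A row lasts 1/8 s, in which the tool goes at most 62.5 mm and 10.7 degrees, less where a joint would pass 70% of its speed; a pose out of reach is approached as far as the arm can. A call with a gripper value outside its range is refused whole. The fingers move at their own pace and stop on an object; the grip force is fixed at half the most. Time passes only in rows, so rows that repeat a pose let the fingers close. It gives the time, the measured TCP pose, the force, the opening and the grip force at its end, in the units of the state.
- read_state(): the state, without advancing time (a new reading comes with each control period).
- get_image(name): name is "scene" or "top" or "wrist"; returns a dict with "img" (384x512x3 uint8, red, green, blue), "z_map" (384x512 float32, mm along the optical axis (not along the pixel's ray), 0 where there is no reading), "mtx" (3x3 intrinsics, pixels), "world_from_camera" (4x4, takes a point from camera to world coordinates); the wrist camera has in their place "T_tool_cam" (4x4, takes a point from camera to tool coordinates, whose origin is the TCP and whose axes are the flange's). Camera axes: x right, y up, looking along -z (the intrinsics and any distortion apply to the point x, -y, -z); pixel columns grow to the right and rows downward; lengths in mm; the calibration is good to about 2 mm. A picture is of the moment at which its call begins: read the wrist's pose just before it.
- job_done(): hands the job in; it is judged then, once.
Trained networks look in a picture, given as the dict that the camera call returned (one of the last four; its "shot" number tells which), for a name from the list of things; names that differ only in an ending like _2 or _b are one class to them, and where a whole thing is asked for, a point or a joint stands for the part that bears it (a point fixed in the world has none). Each returns a list of dicts, best first, with "conf" (0 to 1); they miss things now and then, are a little off and sometimes report something else, mostly with a low value. They report only what shows in the picture. A call takes as long as a camera call. They do not tell look-alikes from the thing itself.
- recognise(picture, thing): "at" ([column, row] in pixels, amid what is visible of it).
- place_of(picture, thing): "at" ([column, row] in pixels: a listed point, or the origin of a listed thing).
The state is a dict: "clock": time; "joints": joint angles; "joint_vel": joint speeds; "joint_efforts": joint torques, N m; "position": TCP position; "ee_rot": TCP orientation; "contact_force": force on the tool from outside, world axes, zero at the start; "wrist_torque": the same for the moment, N m; "gripper_width": finger opening in mm; "grasp_force": force on a finger pad.
Only numpy, scipy, OpenCV 4.12 (cv2) and the standard library are available. Lean on these libraries where they do the work, as an engineer would, in place of code of your own. Each camera call takes 0.05 s, during which the arm holds its last target. There are 200 camera calls.

## Working session

There is one attempt and no reset: what is moved stays moved. The work goes in short steps, Python scripts to look and compute and a tool call to move; the robot and the scene stay as the last step left them, time stands still between calls to the robot, and variables do not carry over. Pictures are saved under pics/ and viewed, at most 10 in all, crops included, and the job is handed in when it is done.

Besides the shell and the picture viewer there is one more tool, called after ">>>" by a JSON object that holds its "name" and its "arguments". carry_out: Moves the arm, as the interface text tells. Its arguments: {"type":"object","properties":{"slide":{"type":"array"},"roll":{"type":"array"},"claw":{"type":"array"}},"required":["slide","roll","claw"]}

```bash
mkdir -p pics; cat > h.py <<'E'
import numpy as np, cv2
from bench import *
from scipy.spatial.transform import Rotation as R
def Tw(p,s=None):
    if "world_from_camera" in p: return np.array(p["world_from_camera"])
    T=np.eye(4);T[:3,:3]=R.from_quat(s["ee_rot"]).as_matrix();T[:3,3]=s["position"]
    return T@np.array(p["T_tool_cam"])
def ray(p,uv,s=None):
    K=np.array(p["mtx"]);T=Tw(p,s)
    d=np.linalg.inv(K)@[uv[0],uv[1],1];d=np.array([d[0],-d[1],-d[2]])
    return T[:3,3],T[:3,:3]@d
def onz(p,uv,z,s=None):
    o,d=ray(p,uv,s);return o+d*(z-o[2])/d[2]
def bydepth(p,uv,s=None):
    o,d=ray(p,uv,s);return o+d*p["z_map"][int(round(uv[1])),int(round(uv[0]))]
def cloud(p,s=None):
    K=np.array(p["mtx"]);T=Tw(p,s);z=p["z_map"];v,u=np.indices(z.shape)
    c=np.stack([(u-K[0,2])/K[0,0]*z,-(v-K[1,2])/K[1,1]*z,-z],-1)
    return c@T[:3,:3].T+T[:3,3]
def save(p,n): cv2.imwrite("pics/"+n,cv2.cvtColor(p["img"],cv2.COLOR_RGB2BGR))
E
python3 - <<'E'
from h import *
np.set_printoptions(precision=1,suppress=True)
s=read_state();print(s,grip_point_offset)
for n in("top","scene"):
    p=get_image(n);save(p,n+"0.png")
    print(n,[k for k in p],Tw(p)[:3,3])
    for t in("heatsink","module_next","module","place","screw_tub","snubber","multimeter"):
        for r in place_of(p,t)[:3]:
            print(t,round(r["conf"],2),np.array(r["at"]),bydepth(p,r["at"]),onz(p,r["at"],0 if t in("heatsink","multimeter") else 65))
E
```

```text
{'clock': 0.0, 'joints': array([-1. ,  0.4,  0. , -0. , -1.2, -0.3]), 'joint_vel': array([-0.,  0., -0.,  0.,  0., -0.]), 'joint_efforts': array([ -0. , -39.2,  18.8,   4.2,  -0. ,  -0. ]), 'position': array([ 217.1, -585.9,  403.6]), 'ee_rot': array([-0.2,  1. ,  0. , -0. ]), 'contact_force': array([-0.1, -0.9,  0.4]), 'wrist_torque': array([-0. ,  0. , -0.1]), 'grasp_force': 0.0, 'gripper_width': 85.12629497814983} 154.70000000000002
top ['img', 'z_map', 'mtx', 'world_from_camera', 'shot'] [ 337.6   12.7 1392. ]
heatsink 0.49 [372.6 157.4] [ 636.4 -410.8   29. ] [ 642.8 -419.8    0. ]
module_next 0.77 [249.1 156.2] [619.3  26.5  95.8] [626.   26.8  65. ]
module 0.68 [287.3 185.3] [ 522.7 -102.6   94. ] [ 526.8 -105.2   65. ]
module 0.67 [269.  239.4] [342.7 -46.   28.3] [342.6 -44.4  65. ]
module 0.63 [189.2 206.2] [454.2 233.9  20.1] [450.4 226.7  65. ]
place 0.68 [266.1 158. ] [620.7 -31.8  64.6] [620.6 -31.8  65. ]
screw_tub 0.63 [248.  191.3] [502.   28.5  82.5] [504.2  28.7  65. ]
snubber 0.7 [234.3 189.5] [505.2  73.8  99.1] [509.7  75.4  65. ]
multimeter 0.65 [367.5 206.8] [
[... 321 characters left out ...]
.1   0. ]
module_next 0.82 [288.3 234.6] [627.7  14.9  86.3] [615.3  20.5  65. ]
module_next 0.27 [298.2 197.8] [519.8  85.2  75.4] [512.8  88.6  65. ]
module 0.81 [231.9 179.1] [357.4 -56.1  23.8] [389.9 -63.8  65. ]
module 0.71 [336.7 177.3] [452.2 236.   23.5] [481.4 217.7  65. ]
module 0.71 [262.1 244. ] [616.9 -52.1  59.9] [619.9 -53.1  65. ]
place 0.67 [269.4 244.6] [628.2 -36.2  65.8] [627.7 -36.   65. ]
screw_tub 0.84 [277.1 204.6] [525.   22.2  79.4] [515.3  26.1  65. ]
screw_tub 0.5 [119.5 242.9] [ 476.9 -402.7   37.3] [ 496.1 -399.4   65. ]
snubber 0.67 [298.6 195.1] [520.5  85.3  88.3] [504.5  93.   65. ]
multimeter 0.81 [118.4 243.8] [ 484.8 -404.8   46.1] [ 453.1 -410.5    0. ]
```

```bash
python3 - <<'E'
import cv2
a=cv2.imread("pics/top0.png")[110:270,160:400];cv2.imwrite("pics/top0c.png",cv2.resize(a,None,fx=3.3,fy=3.3,interpolation=cv2.INTER_CUBIC))
E
```

```text
(no output)
```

View pics/top0c.png

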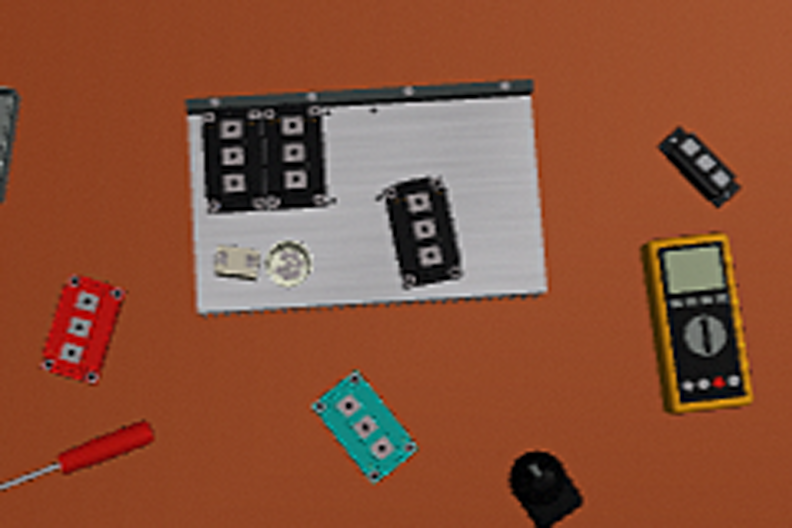

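View pics/scene0.png

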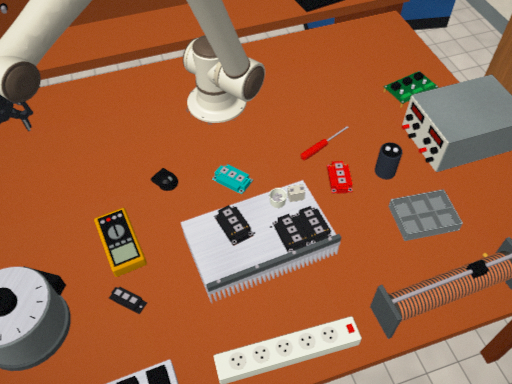

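The top crop shows the heatsink spanning crop (190–545, 85–310), with the bar along its top edge. The two bolted modules are at (235,160) and (295,155), and the loose black one is at (424,230), yawed slightly more than the heatsink. The tub is at (288,263) and the snubber at (237,262). The scene view agrees: the loose module is at (234,223) and the red and turquoise look-alikes are off the heatsink.

```bash
cat >> h.py <<'E'
np.set_printoptions(precision=2,suppress=True)
def go(target,yaw=None):
    "world TCP target mm, yaw of tool y... prints slide in tool axes (m) and tool angles"
    s=read_state();M=R.from_quat(s["ee_rot"]).as_matrix()
    print("tool x,y,z cols\n",M,"slide m",np.round(M.T@(np.array(target)-s["position"])/1000,4))
    a=np.degrees(np.arctan2(M[1,0],M[0,0]));print("tool-x heading deg",a)
    if yaw is not None: print("roll",[ -(( yaw+k*180-a+180)%360-180) for k in(0,1)])
E
python3 - <<'E'
from h import *
p=get_image("wrist");print(np.array(p["T_tool_cam"]),p["mtx"])
go([560,-60,400],3)
# clouds of the top view: heatsink top, bar, module
p=get_image("top");c=cloud(p);z=c[...,2];x=c[...,0];y=c[...,1]
reg=(x>430)&(x<720)&(y>-250)&(y<200)
def rect(m,n):
    pts=c[m][:,:2].astype(np.float32);print(n,len(pts),c[m][:,2].mean(),cv2.minAreaRect(pts))
rect(reg&(z>55)&(z<110),"heatsink")
rect(reg&(z>86)&(z<105)&(y<-60)&(x<600),"module")
rect(reg&(z>86)&(z<105)&(y>-25)&(x>550),"bolted")
print(np.histogram(z[reg],bins=np.arange(50,110,4)))
E
```

```text
[[ 0.    0.96  0.29 73.41]
 [ 1.   -0.   -0.    0.29]
 [-0.    0.29 -0.96 30.96]
 [ 0.    0.    0.    1.  ]] [[326.69   0.   257.73]
 [  0.   326.69 191.41]
 [  0.     0.     1.  ]]
tool x,y,z cols
 [[-0.94 -0.35  0.  ]
 [-0.35  0.94 -0.  ]
 [-0.   -0.   -1.  ]] slide m [-0.5   0.37  0.  ]
tool-x heading deg -159.6752076798768
roll [np.float64(-162.6752076798768), np.float64(17.32479232012315)]
heatsink 6796 73.63114401809896 ((581.5157470703125, -48.321868896484375), (221.18109130859375, 361.6871643066406), 4.28399658203125)
module 456 92.09089102157608 ((543.5789184570312, -105.72290802001953), (105.47650146484375, 60.93819046020508), 11.229636192321777)
bolted 935 91.83204119205281 ((624.598876953125, 52.53514862060547), (118.19296264648438, 160.21261596679688), 4.218536853790283)
(array([  11,   24,  465, 2036, 1688,  307,   93,  143,  384,  656,  438,
        328,  183,   48]), array([ 50,  54,  58,  62,  66,  70,  74,  78,  82,  86,  90,  94,  98,
       102, 106]))
```

>>> {"name": "carry_out", "arguments": {"slide": [[-0.04,0.036,0],[-0.09,0.081,0],[-0.14,0.126,0],[-0.19,0.171,0],[-0.24,0.216,0],[-0.29,0.261,0],[-0.345,0.31,0],[-0.398,0.359,0]], "roll": [2,4,6,8,10,12,14,16], "claw": [0.015,0.015,0.015,0.015,0.015,0.015,0.015,0.015]}}

```text
clock: 1.9
position: [445.7, -148.9, 405.2]
ee_rot: [-0.037, 0.999, -0.0, 0.001]
contact_force: [0.4, -0.7, 0.4]
gripper_width: 14.9
grasp_force: 0.0
```

>>> {"name": "carry_out", "arguments": {"slide": [[0,0,0],[0,0,0]], "roll": [0,0], "claw": [0.015,0.015]}}

```text
clock: 2.15
position: [445.1, -150.7, 404.7]
ee_rot: [-0.038, 0.999, -0.0, -0.0]
contact_force: [-0.5, -0.9, 0.1]
gripper_width: 14.7
grasp_force: 0.0
```

```bash
python3 - <<'E'
from h import *
s=read_state();p=get_image("wrist");save(p,"w1.png")
print(s["position"],s["contact_force"],s["gripper_width"]);go(s["position"],4.2)
c=cloud(p,s);z=c[...,2];x=c[...,0];y=c[...,1]
def rect(m,n):
    m=cv2.morphologyEx(m.astype(np.uint8),cv2.MORPH_OPEN,np.ones((3,3)))>0
    pts=c[m][:,:2].astype(np.float32);print(n,len(pts),c[m][:,2].mean(),cv2.minAreaRect(pts))
ok=p["z_map"]>0
rect(ok&(z>76)&(z<105)&(y<-60)&(y>-180)&(x>470)&(x<610),"module")
rect(ok&(z>76)&(z<105)&(y>-25)&(x>550)&(x<672),"bolted")
t=ok&(abs(z-65)<6)&(x>500)&(x<650)&(y>-60)&(y<-10);print("top z",np.median(z[t]))
for t in("module","module_next","place"):
    for r in place_of(p,t)[:2]: print(t,r["conf"],r["at"],onz(p,r["at"],65,s))
# bar: inner top edge line
b=ok&(z>79)&(z<95)&(x>650)&(x<720)&(y<-40)
rect(b,"bar")
E
```

```text
[ 445.08 -150.72  404.72] [-0.49 -0.87  0.11] 14.707534154628988
tool x,y,z cols
 [[-1.   -0.07 -0.  ]
 [-0.07  1.   -0.  ]
 [ 0.   -0.   -1.  ]] slide m [-0.  0. -0.]
tool-x heading deg -175.70245312615083
roll [np.float64(-179.90245312615082), np.float64(0.0975468738491827)]
module 1948 87.28142887138047 ((536.5533447265625, -107.02594757080078), (92.55756378173828, 61.39862060546875), 12.220062255859375)
bolted 3037 87.65020191697228 ((593.8513793945312, 58.24576187133789), (63.04792022705078, 125.83760070800781), 1.2165820598602295)
top z 64.81925063298542
module 0.58 [356.2, 73.3] [347.54 -70.14  65.  ]
module_next 0.74 [402.8, 333.5] [618.64  27.71  65.  ]
module_next 0.25 [479.1, 246.8] [505.91  84.78  65.  ]
bar 0 nan ((0.0, 0.0), (0.0, 0.0), 0.0)<stdin>:7: RuntimeWarning: Mean of empty slice.
  ret = ret.dtype.type(ret / rcount)
```

View pics/w1.png

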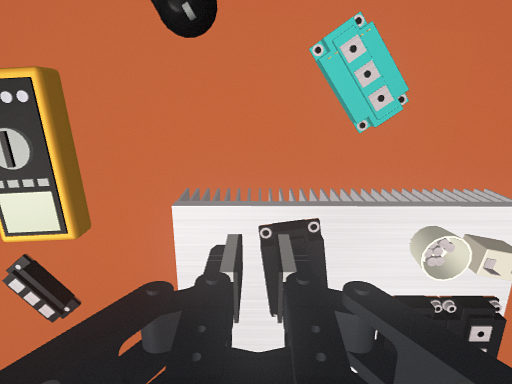

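The wrist view shows the heatsink's front edge level (row 205), so the tool is square to the heatsink. The module's front lugs are at (265,232) and (313,226), and the fingers at columns 237 and 285. Next I'll move in front of the module and go down.

>>> {"name": "carry_out", "arguments": {"slide": [[-0.012,0.018,0.02],[-0.026,0.036,0.05],[-0.026,0.036,0.09],[-0.026,0.036,0.12],[-0.026,0.036,0.14],[-0.026,0.036,0.155],[-0.026,0.036,0.161],[-0.026,0.036,0.161]], "roll": [0,0,0,0,0,0,0,0], "claw": [0.015,0.015,0.015,0.015,0.015,0.015,0.015,0.015]}}

```text
clock: 3.35
position: [468.3, -113.6, 243.7]
ee_rot: [-0.037, 0.999, -0.0, -0.0]
contact_force: [0.0, 0.4, 0.1]
gripper_width: 15.0
grasp_force: 0.0
```

```bash
cat >> h.py <<'E'
HS=np.array([581.5,-48.3]);YW=np.radians(4.3)
def hs(w): c,s=np.cos(YW),np.sin(YW);d=np.array(w)[...,:2]-HS;return d@np.array([[c,-s],[s,c]])
def modrect(p,s=None,lo=78):
    c=cloud(p,s);h=hs(c);z=c[...,2]
    m=(p["z_map"]>0)&(z>lo)&(z<105)&(h[...,0]>-108)&(h[...,0]<96)&(h[...,1]>-130)&(h[...,1]<41)
    m=cv2.morphologyEx(m.astype(np.uint8),cv2.MORPH_OPEN,np.ones((2,2)))>0
    return cv2.minAreaRect(h[m].astype(np.float32)),m.sum()
def st():
    s=read_state();print("t",s["clock"],"hs",hs(s["position"]),"z",s["position"][2],"F",s["contact_force"],"g",s["gripper_width"]);return s
E
python3 - <<'E'
from h import *
s=st();go(s["position"],4.3)
p=get_image("wrist");save(p,"w2.png")
E
```

```text
t 3.35 hs [-117.74  -56.63] z 243.68916510325238 F [0.02 0.44 0.08] g 14.989307347465465
tool x,y,z cols
 [[-1.   -0.07 -0.  ]
 [-0.07  1.   -0.  ]
 [ 0.   -0.   -1.  ]] slide m [0. 0. 0.]
tool-x heading deg -175.73082156414813
roll [np.float64(179.96917843585186), np.float64(-0.03082156414814108)]
```

View pics/w2.png

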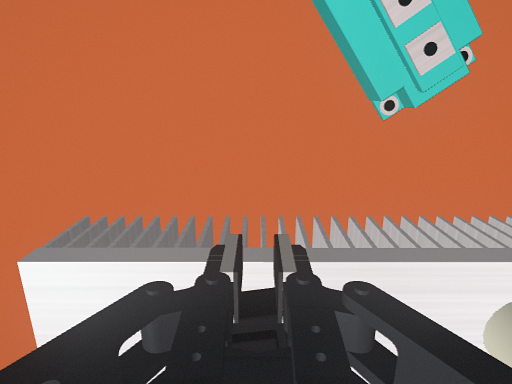

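The wrist view shows both fingertips low in front of the module, over the heatsink's front edge (columns 228 and 285, row ~240), with the turquoise look-alike well clear. Starting the forward push gently.

>>> {"name": "carry_out", "arguments": {"slide": [[-0.004,0,0],[-0.008,0,0],[-0.012,0,0],[-0.016,0,0],[-0.021,0,0],[-0.026,0,0],[-0.03,0,0],[-0.03,0,0]], "roll": [0,0,0,0,0,0,0,0], "claw": [0.015,0.015,0.015,0.015,0.015,0.015,0.015,0.015]}}

```text
clock: 4.4
position: [499.0, -110.7, 243.7]
ee_rot: [-0.038, 0.999, -0.0, 0.001]
contact_force: [-0.8, 0.1, -0.2]
gripper_width: 15.0
grasp_force: 0.2
```

```bash
python3 - <<'E'
from h import *
s=st();p=get_image("top");c=cloud(p);h=hs(c);z=c[...,2]
print(modrect(p,lo=82))
p=get_image("scene");print(modrect(p,lo=82))
E
```

```text
t 4.4 hs [-86.9 -56. ] z 243.67604850373152 F [-0.83  0.11 -0.21] g 15.001840289969092
(((-11.760820388793945, -40.38479232788086), (36.825199127197266, 106.09616088867188), 61.02735900878906), np.int64(89))
(((291.49078369140625, -94.45767211914062), (162.02012634277344, 788.9217529296875), 75.80077362060547), np.int64(816))
```

```bash
sed -i 's/np.ones((2,2))/np.ones((3,3))/' h.py; python3 - <<'E'
from h import *
p=get_image("scene");c=cloud(p);h=hs(c);z=c[...,2]
print(modrect(p,lo=82))
a=cv2.cvtColor(p["img"],cv2.COLOR_RGB2BGR)[160:310,165:365];cv2.imwrite("pics/s2.png",cv2.resize(a,None,fx=4,fy=4,interpolation=cv2.INTER_CUBIC))
E
```

```text
(((-25.456783294677734, -60.380592346191406), (116.7945556640625, 62.55908966064453), 4.30175256729126), np.int64(800))
```

View pics/s2.png

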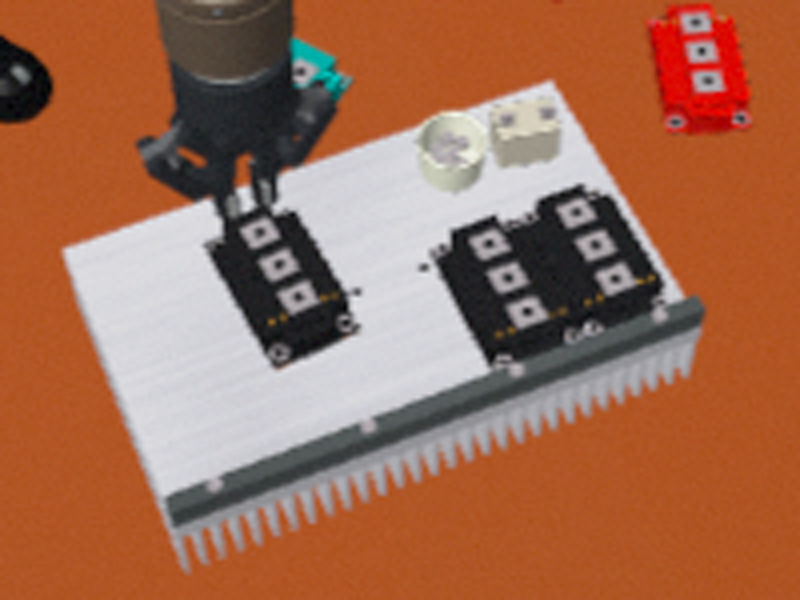

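The scene view shows the fingertips against the module's front end, with the module sliding flat towards the bar and its axis nearly square. I'll keep pushing.

>>> {"name": "carry_out", "arguments": {"slide": [[-0.006,0,0],[-0.013,0,0],[-0.02,0,0],[-0.027,0,0],[-0.034,0,0],[-0.041,0,0],[-0.048,0,0],[-0.05,0,0]], "roll": [0,0,0,0,0,0,0,0], "claw": [0.015,0.015,0.015,0.015,0.015,0.015,0.015,0.015]}}

```text
clock: 5.55
position: [548.7, -106.9, 243.6]
ee_rot: [-0.038, 0.999, -0.0, 0.0]
contact_force: [-3.3, -1.1, 1.7]
gripper_width: 14.9
grasp_force: 1.7
```

>>> {"name": "carry_out", "arguments": {"slide": [[0.01,0,0],[0.025,0,-0.02],[0.025,0,-0.06],[0.025,0,-0.1],[0.025,0,-0.11]], "roll": [0,0,0,0,0], "claw": [0.03,0.05,0.05,0.05,0.05]}}

```text
clock: 6.18
position: [523.5, -108.8, 356.9]
ee_rot: [-0.038, 0.999, -0.0, 0.004]
contact_force: [0.2, 0.1, -0.8]
gripper_width: 50.2
grasp_force: 0.0
```

```bash
python3 - <<'E'
from h import *
s=st();go(s["position"],4.3)
p=get_image("scene");print(modrect(p,lo=82))
E
```

```text
t 6.175 hs [-62.39 -55.99] z 356.92055003881563 F [ 0.2   0.14 -0.81] g 50.221227990042095
tool x,y,z cols
 [[-1.   -0.08  0.01]
 [-0.08  1.    0.  ]
 [-0.01 -0.   -1.  ]] slide m [0. 0. 0.]
tool-x heading deg -175.64427423453083
roll [np.float64(-179.94427423453084), np.float64(0.05572576546910568)]
(((25.822521209716797, -64.5301742553711), (62.18973159790039, 108.87284851074219), 89.9034194946289), np.int64(809))
```

>>> {"name": "carry_out", "arguments": {"slide": [[-0.012,-0.008,0],[-0.024,-0.016,0],[-0.036,-0.024,0],[-0.048,-0.032,0],[-0.06,-0.04,0],[-0.072,-0.05,0],[-0.082,-0.057,0],[-0.088,-0.062,0]], "roll": [-10,-20,-30,-40,-50,-60,-70,-80], "claw": [0.04,0.04,0.04,0.04,0.04,0.04,0.04,0.04]}}

```text
clock: 7.22
position: [615.8, -164.2, 351.6]
ee_rot: [-0.673, 0.739, 0.001, -0.001]
contact_force: [-1.1, 0.4, 0.1]
gripper_width: 40.1
grasp_force: 0.0
```

>>> {"name": "carry_out", "arguments": {"slide": [[0,0,0],[0,0,0.02],[0,0,0.03]], "roll": [-9,-10,-10], "claw": [0.04,0.04,0.04]}}

```text
clock: 7.6
position: [615.0, -163.9, 321.1]
ee_rot: [0.733, -0.68, -0.002, 0.001]
contact_force: [-0.2, 0.1, 0.0]
gripper_width: 39.7
grasp_force: 0.0
```

```bash
python3 - <<'E'
from h import *
s=st();go(s["position"],94.3)
E
```

```text
t 7.6 hs [  24.76 -117.84] z 321.0604035431262 F [-0.22  0.07  0.04] g 39.665435746409884
tool x,y,z cols
 [[ 0.07 -1.   -0.  ]
 [-1.   -0.07  0.  ]
 [-0.    0.   -1.  ]] slide m [0. 0. 0.]
tool-x heading deg -85.70946667077108
roll [np.float64(179.99053332922892), np.float64(-0.00946667077107577)]
```

>>> {"name": "carry_out", "arguments": {"slide": [[0,0,0.03],[0,0,0.06],[0,0,0.073],[0,0,0.077],[-0.005,0,0.077],[-0.01,0,0.077],[-0.016,0,0.077],[-0.022,0,0.077]], "roll": [0,0,0,0,0,0,0,0], "claw": [0.04,0.04,0.04,0.04,0.04,0.04,0.04,0.04]}}

```text
clock: 8.6
position: [614.3, -142.0, 247.8]
ee_rot: [0.733, -0.68, 0.001, -0.0]
contact_force: [1.8, -3.2, 2.5]
gripper_width: 40.1
grasp_force: 1.5
```

>>> {"name": "carry_out", "arguments": {"slide": [[-0.007,0,0],[-0.014,0,0],[-0.022,0,0],[-0.03,0,0],[-0.038,0,0],[-0.046,0,0],[-0.052,0,0],[-0.054,0,0]], "roll": [0,0,0,0,0,0,0,0], "claw": [0.04,0.04,0.04,0.04,0.04,0.04,0.04,0.04]}}

```text
clock: 9.6
position: [609.9, -87.8, 246.7]
ee_rot: [0.733, -0.68, -0.0, 0.0]
contact_force: [0.2, -3.0, 2.0]
gripper_width: 40.1
grasp_force: 1.5
```

```bash
python3 - <<'E'
from h import *
s=st()
p=get_image("scene");print(modrect(p,lo=82))
a=cv2.cvtColor(p["img"],cv2.COLOR_RGB2BGR)[160:310,165:365];cv2.imwrite("pics/s3.png",cv2.resize(a,None,fx=4,fy=4,interpolation=cv2.INTER_CUBIC))
E
```

```text
t 9.6 hs [ 25.33 -41.48] z 246.6596670569446 F [ 0.16 -2.96  2.03] g 40.108535960350274
(((34.7066535949707, -3.896831512451172), (92.6057357788086, 83.62619018554688), 14.51932144165039), np.int64(513))
```

View pics/s3.png

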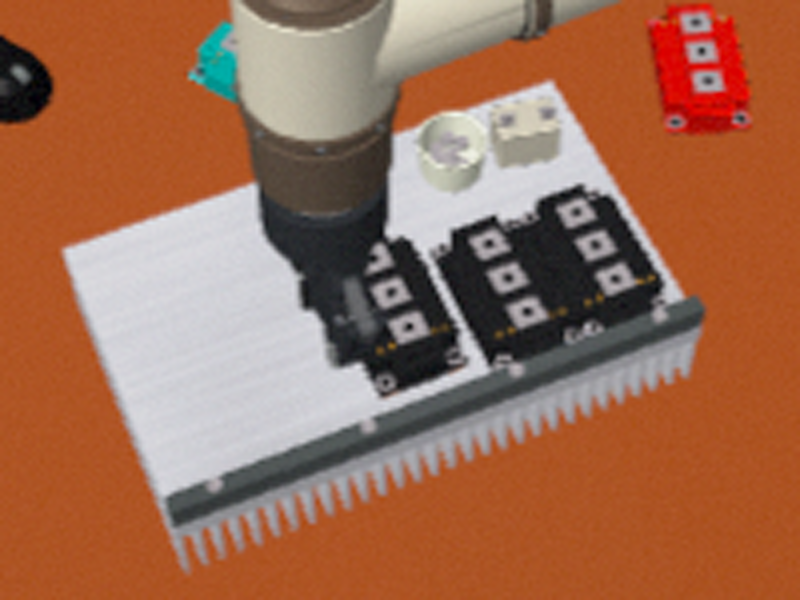

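The scene view shows the loose module square, beside the bolted one with a narrow gap (crop column 445), and about 20 mm short of the bar. Closing the side gap.

>>> {"name": "carry_out", "arguments": {"slide": [[-0.003,0,0],[-0.006,0,0],[-0.008,0,0],[-0.009,0,0],[-0.009,0,0]], "roll": [0,0,0,0,0], "claw": [0.04,0.04,0.04,0.04,0.04]}}

```text
clock: 10.28
position: [609.1, -79.1, 246.5]
ee_rot: [0.733, -0.68, -0.0, 0.0]
contact_force: [-0.0, -2.2, 0.3]
gripper_width: 39.7
grasp_force: 0.6
```

>>> {"name": "carry_out", "arguments": {"slide": [[-0.001,0,0],[-0.002,0,0],[-0.002,0,0]], "roll": [0,0,0], "claw": [0.04,0.04,0.04]}}

```text
clock: 10.65
position: [609.0, -77.2, 246.5]
ee_rot: [0.733, -0.68, -0.0, 0.0]
contact_force: [0.4, -1.3, -0.4]
gripper_width: 39.8
grasp_force: 0.7
```

>>> {"name": "carry_out", "arguments": {"slide": [[-0.001,0,0],[-0.002,0,0],[-0.003,0,0],[-0.003,0,0]], "roll": [0,0,0,0], "claw": [0.04,0.04,0.04,0.04]}}

```text
clock: 11.15
position: [608.9, -75.9, 246.6]
ee_rot: [0.733, -0.68, 0.001, 0.001]
contact_force: [1.5, -8.6, -0.9]
gripper_width: 40.2
grasp_force: 4.7
```

```bash
python3 - <<'E'
from h import *
s=st()
p=get_image("wrist");save(p,"w4.png")
E
```

```text
t 11.15 hs [ 25.23 -29.55] z 246.63790683145467 F [ 1.54 -8.65 -0.94] g 40.16226616775572
```

View pics/w4.png

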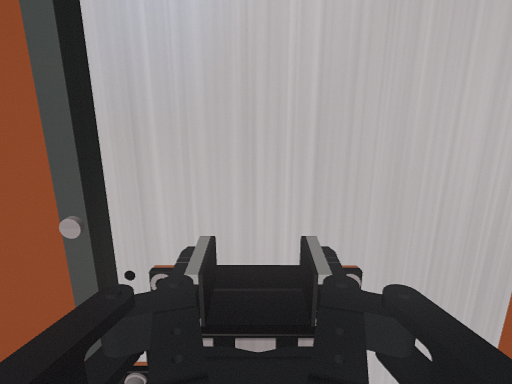

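The wrist view shows both fingertips flat on the module's side (row ~265, columns 200–320). The bar at the left (columns 60–110) still has a gap to the module's end. The 8.6 N reading means the side has closed up, so now I'll go back to the front end.

>>> {"name": "carry_out", "arguments": {"slide": [[0.01,0,0],[0.03,0,0],[0.03,0,-0.04],[0.03,0,-0.08],[0.03,0,-0.1]], "roll": [0,0,0,0,0], "claw": [0.04,0.04,0.03,0.02,0.015]}}

```text
clock: 11.82
position: [611.5, -105.0, 349.5]
ee_rot: [0.733, -0.68, 0.001, -0.002]
contact_force: [0.6, -0.1, -0.4]
gripper_width: 15.1
grasp_force: 0.0
```

>>> {"name": "carry_out", "arguments": {"slide": [[-0.009,0.01,0],[-0.018,0.02,0],[-0.027,0.03,0],[-0.036,0.04,0],[-0.045,0.05,0],[-0.054,0.06,0],[-0.063,0.07,0],[-0.071,0.08,0]], "roll": [10,20,30,40,50,60,70,80], "claw": [0.015,0.015,0.015,0.015,0.015,0.015,0.015,0.015]}}

```text
clock: 12.82
position: [525.7, -39.7, 346.8]
ee_rot: [-0.122, 0.993, 0.0, 0.0]
contact_force: [0.5, -0.7, 0.0]
gripper_width: 15.2
grasp_force: 0.0
```

>>> {"name": "carry_out", "arguments": {"slide": [[0,0,0],[0,0,0],[0,0,0]], "roll": [9,10,10], "claw": [0.015,0.015,0.015]}}

```text
clock: 13.2
position: [526.1, -39.8, 346.8]
ee_rot: [-0.038, 0.999, 0.0, 0.0]
contact_force: [-0.3, -0.5, -0.6]
gripper_width: 15.2
grasp_force: 0.0
```

```bash
python3 - <<'E'
from h import *
s=st();go(s["position"],4.3)
p=get_image("scene");print(modrect(p,lo=82))
E
```

```text
t 13.2 hs [-54.58  12.6 ] z 346.75845297475905 F [-0.28 -0.49 -0.6 ] g 15.206708022768513
tool x,y,z cols
 [[-1.   -0.08  0.  ]
 [-0.08  1.    0.  ]
 [-0.    0.   -1.  ]] slide m [0. 0. 0.]
tool-x heading deg -175.58726758070836
roll [np.float64(-179.88726758070834), np.float64(0.11273241929166034)]
(((25.655712127685547, 8.908674240112305), (63.91028594970703, 109.0454330444336), 89.82575988769531), np.int64(790))
```

>>> {"name": "carry_out", "arguments": {"slide": [[0,0,0.04],[0,0,0.08],[0,0,0.1],[0,0,0.103],[-0.006,0,0.103],[-0.012,0,0.103],[-0.017,0,0.103],[-0.02,0,0.103]], "roll": [0,0,0,0,0,0,0,0], "claw": [0.015,0.015,0.015,0.015,0.015,0.015,0.015,0.015]}}

```text
clock: 14.25
position: [545.6, -38.1, 243.9]
ee_rot: [-0.038, 0.999, -0.0, -0.001]
contact_force: [-3.1, -1.0, 2.3]
gripper_width: 14.8
grasp_force: 1.6
```

>>> {"name": "carry_out", "arguments": {"slide": [[-0.003,0,0],[-0.006,0,0],[-0.009,0,0],[-0.012,0,0],[-0.014,0,0],[-0.015,0,0],[-0.015,0,0]], "roll": [0,0,0,0,0,0,0], "claw": [0.015,0.015,0.015,0.015,0.015,0.015,0.015]}}

```text
clock: 15.12
position: [561.0, -36.8, 243.7]
ee_rot: [-0.038, 0.999, 0.0, 0.0]
contact_force: [-2.8, -1.0, 1.5]
gripper_width: 15.2
grasp_force: 1.4
```

>>> {"name": "carry_out", "arguments": {"slide": [[-0.001,0,0],[-0.002,0,0],[-0.002,0,0]], "roll": [0,0,0], "claw": [0.015,0.015,0.015]}}

```text
clock: 15.5
position: [562.5, -36.7, 243.6]
ee_rot: [-0.038, 0.999, -0.0, -0.001]
contact_force: [-5.6, -1.0, 3.0]
gripper_width: 15.0
grasp_force: 2.5
```

>>> {"name": "carry_out", "arguments": {"slide": [[-0.001,0,0],[-0.002,0,0],[-0.002,0,0]], "roll": [0,0,0], "claw": [0.015,0.015,0.015]}}

```text
clock: 15.88
position: [563.2, -36.7, 243.4]
ee_rot: [-0.038, 0.999, -0.0, -0.003]
contact_force: [-8.8, 1.2, 5.7]
gripper_width: 15.4
grasp_force: 4.5
```

```bash
python3 - <<'E'
from h import *
st()
p=get_image("scene");print(modrect(p,lo=82))
E
```

```text
t 15.875 hs [-17.35  12.95] z 243.40827046287194 F [-8.8   1.24  5.72] g 15.40814973407583
(((37.22201919555664, 8.74587631225586), (64.22003173828125, 116.90242767333984), 89.64462280273438), np.int64(833))
```

>>> {"name": "carry_out", "arguments": {"slide": [[-0.001,0,0],[-0.002,0,0],[-0.003,0,0],[-0.003,0,0]], "roll": [0,0,0,0], "claw": [0.015,0.015,0.015,0.015]}}

```text
clock: 16.42
position: [564.3, -36.7, 243.1]
ee_rot: [-0.037, 0.999, -0.0, -0.006]
contact_force: [-13.9, 1.2, 10.4]
gripper_width: 15.2
grasp_force: 7.4
```

>>> {"name": "carry_out", "arguments": {"slide": [[0.01,0,0],[0.03,0,0],[0.03,0,-0.04],[0.03,0,-0.08],[0.03,0,-0.1]], "roll": [0,0,0,0,0], "claw": [0.015,0.015,0.02,0.03,0.04]}}

```text
clock: 17.05
position: [539.3, -38.2, 346.7]
ee_rot: [-0.038, 0.999, 0.0, 0.004]
contact_force: [-0.1, -0.2, -0.7]
gripper_width: 39.8
grasp_force: 0.0
```

```bash
python3 - <<'E'
from h import *
s=st();go(s["position"],4.3)
p=get_image("scene");print(modrect(p,lo=82))
a=cv2.cvtColor(p["img"],cv2.COLOR_RGB2BGR)[200:280,225:335];cv2.imwrite("pics/s5.png",cv2.resize(a,None,fx=7,fy=7,interpolation=cv2.INTER_CUBIC))
E
```

```text
t 17.05 hs [-41.32  13.24] z 346.7150328961652 F [-0.15 -0.17 -0.73] g 39.820283705730745
tool x,y,z cols
 [[-1.   -0.08  0.01]
 [-0.08  1.    0.  ]
 [-0.01  0.   -1.  ]] slide m [0. 0. 0.]
tool-x heading deg -175.6221520375336
roll [np.float64(-179.92215203753358), np.float64(0.07784796246642145)]
(((43.00876998901367, 9.131710052490234), (63.67325210571289, 105.03130340576172), 89.79029846191406), np.int64(788))
```

View pics/s5.png

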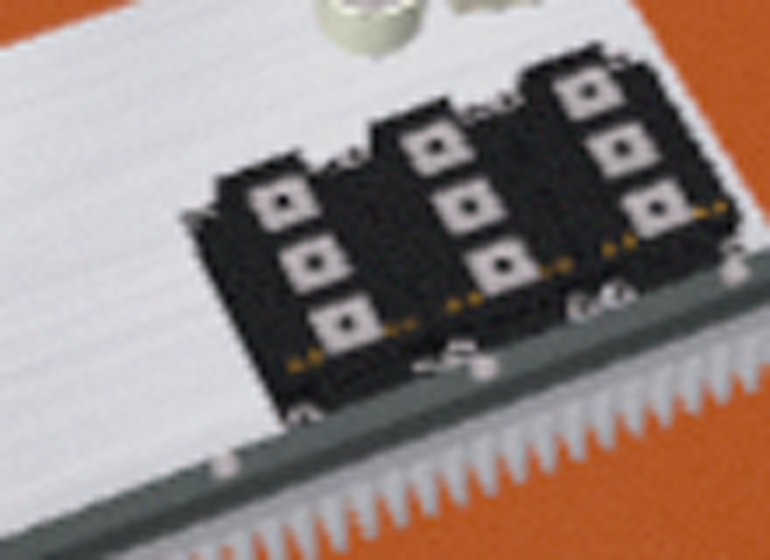

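The crop shows the loose module flush in the row at (310,265). Its far end is at the bar (crop row ~420), with no gap to its neighbour. I'll give it one last side press at its new position to make sure.

>>> {"name": "carry_out", "arguments": {"slide": [[-0.011,-0.01,0],[-0.022,-0.02,0],[-0.033,-0.03,0],[-0.044,-0.04,0],[-0.055,-0.05,0],[-0.066,-0.06,0],[-0.077,-0.07,0],[-0.086,-0.078,0]], "roll": [-10,-20,-30,-40,-50,-60,-70,-80], "claw": [0.04,0.04,0.04,0.04,0.04,0.04,0.04,0.04]}}

```text
clock: 18.1
position: [630.7, -110.0, 342.8]
ee_rot: [-0.673, 0.739, -0.001, 0.001]
contact_force: [0.4, -0.8, -0.3]
gripper_width: 39.7
grasp_force: 0.0
```

>>> {"name": "carry_out", "arguments": {"slide": [[0,0,0],[0,0,0],[0,0,0]], "roll": [-9,-10,-10], "claw": [0.04,0.04,0.04]}}

```text
clock: 18.48
position: [629.8, -109.7, 343.3]
ee_rot: [0.733, -0.681, 0.0, -0.0]
contact_force: [0.3, 0.1, 0.8]
gripper_width: 40.1
grasp_force: 0.0
```

```bash
python3 - <<'E'
from h import *
s=st();go(s["position"],94.3)
E
```

```text
t 18.475 hs [ 43.58 -64.83] z 343.34085889057206 F [0.33 0.12 0.77] g 40.12966995789727
tool x,y,z cols
 [[ 0.07 -1.    0.  ]
 [-1.   -0.07  0.  ]
 [ 0.   -0.   -1.  ]] slide m [0. 0. 0.]
tool-x heading deg -85.77275900127147
roll [np.float64(179.9272409987285), np.float64(-0.07275900127149271)]
```

>>> {"name": "carry_out", "arguments": {"slide": [[0,0,0.04],[0,0,0.08],[0,0,0.095],[0,0,0.098],[-0.012,0,0.098],[-0.024,0,0.098],[-0.029,0,0.098],[-0.03,0,0.098]], "roll": [0,0,0,0,0,0,0,0], "claw": [0.04,0.04,0.04,0.04,0.04,0.04,0.04,0.04]}}

```text
clock: 19.48
position: [627.4, -79.2, 246.4]
ee_rot: [0.734, -0.68, 0.0, -0.0]
contact_force: [0.9, 0.0, -0.2]
gripper_width: 40.3
grasp_force: 0.0
```

>>> {"name": "carry_out", "arguments": {"slide": [[-0.002,0,0],[-0.004,0,0],[-0.005,0,0],[-0.006,0,0],[-0.007,0,0],[-0.007,0,0]], "roll": [0,0,0,0,0,0], "claw": [0.04,0.04,0.04,0.04,0.04,0.04]}}

```text
clock: 20.23
position: [626.9, -74.6, 245.7]
ee_rot: [0.733, -0.68, 0.001, 0.001]
contact_force: [0.5, -7.4, -1.2]
gripper_width: 40.1
grasp_force: 3.8
```

Contact comes where expected (hs y ≈ −29.5), so the module is already home. A slightly firmer press, then retreat.

>>> {"name": "carry_out", "arguments": {"slide": [[-0.001,0,0],[-0.002,0,0],[-0.003,0,0],[-0.003,0,0]], "roll": [0,0,0,0], "claw": [0.04,0.04,0.04,0.04]}}

```text
clock: 20.72
position: [626.9, -73.9, 245.9]
ee_rot: [0.733, -0.68, 0.002, 0.002]
contact_force: [2.6, -17.1, -2.0]
gripper_width: 39.7
grasp_force: 8.7
```

>>> {"name": "carry_out", "arguments": {"slide": [[0.01,0,0],[0.03,0,0],[0.04,0,-0.04],[0.06,0,-0.08],[0.1,0,-0.12],[0.14,0,-0.14],[0.18,0,-0.14],[0.18,0,-0.14]], "roll": [0,0,0,0,0,0,0,0], "claw": [0.04,0.04,0.04,0.04,0.04,0.04,0.04,0.04]}}

```text
clock: 21.72
position: [639.8, -252.4, 385.4]
ee_rot: [0.732, -0.681, -0.0, -0.0]
contact_force: [-0.8, 0.1, -1.4]
gripper_width: 40.2
grasp_force: 0.0
```

```bash
python3 - <<'E'
from h import *
s=st()
for n in("scene","top"):
    p=get_image(n);print(n,modrect(p,lo=82))
    c=cloud(p);h=hs(c);z=c[...,2]
    m=(z>82)&(z<105)&(h[...,0]>-20)&(h[...,0]<96)&(h[...,1]>43)&(h[...,1]<170)
    print("bolted",cv2.minAreaRect(h[m].astype(np.float32)))
a=cv2.cvtColor(p["img"],cv2.COLOR_RGB2BGR)[130:210,215:325];cv2.imwrite("pics/t6.png",cv2.resize(a,None,fx=7,fy=7,interpolation=cv2.INTER_CUBIC))
E
```

```text
t 21.725 hs [  42.79 -207.89] z 385.397827789702 F [-0.78  0.13 -1.43] g 40.20987034718521
scene (((43.15214538574219, 8.983600616455078), (105.40890502929688, 63.78424072265625), 0.20471665263175964), np.int64(789))
bolted ((43.190277099609375, 103.88616943359375), (105.40458679199219, 121.71168518066406), 0.08935501426458359)
top (((43.18373489379883, 12.599723815917969), (57.9911003112793, 104.12081146240234), 86.58883666992188), np.int64(423))
bolted ((43.22570037841797, 104.1583251953125), (122.05329132080078, 104.66554260253906), 89.845947265625)
```

View pics/t6.png

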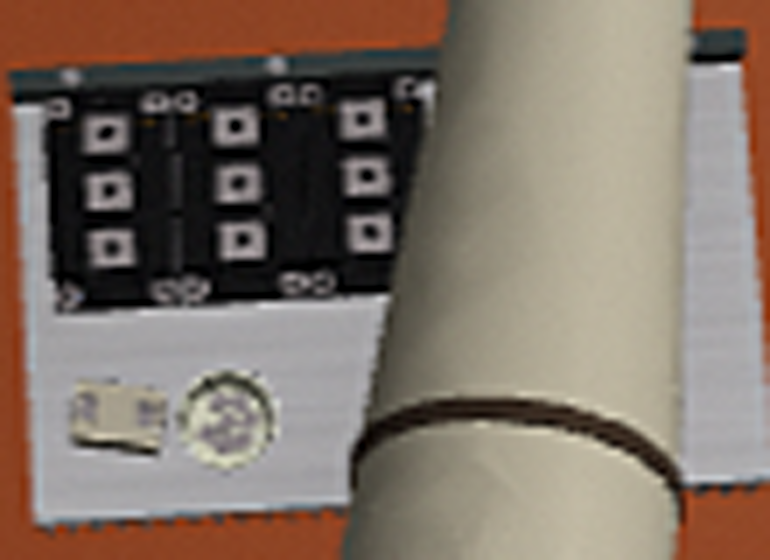

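The top view shows the loose module in line with the row (terminals at (362,120) to (370,235)) and no gap to its neighbour at column 300. The scene measurement puts its x at 43.15, against 43.19 for the bolted modules, and its yaw matches to about 0.1°. Tub and snubber have not moved and the hand is clear, so I'm handing in.

```bash
python3 -c "from bench import *;print(job_done())"
```

```text
the job is handed in; nothing more can be done
None
```

The loose module sits square in the row, against the stop bar and the bolted module (within about 0.1 mm and 0.1° of the bolted row in the last picture); the hand is clear and the job was handed in at about 22 s.

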